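# Bring the lab jack up under a propped printing screen

## Robot

A 6-joint arm with a two-finger parallel gripper is mounted at the origin on the work surface. World frame = base frame: x ahead of the robot, y to its left, z up, the work surface at z = 0. Lengths are in m, angles in rad, forces in N, time in s.
With the tool pointing down it reaches from about 0.35 to 0.975 m from the base axis. Payload 4.9 kg.
Tool frame: the origin (TCP) lies on the centre line of the jaws, within the pads' length; the fingertips stand 14 mm ahead of it and the grasp point (between the pads) lies 5 mm behind it; z points along the fingers, y is the line along which they close (so a half turn about z gives the same grasp; the last joint's range is limited). The gripper opens to 85 mm and grips with 20 to 120 N. Pads are 22 mm wide; open, the fingers measure 114 mm over their backs; the gripper's body (76 mm by 85 mm) begins 54 mm behind the grasp point. The pads swing forward as they close: fully open they stand 13 mm farther back than shut.
Start: joints at [1.075, 0.053, 1.613, -0, 1.476, -0.119], TCP at [0.23, 0.581, 0.245] pointing down, gripper open.
Joint ranges: [-3.01, 3.01], [-1.01, 2.22], [0.06, 2.58], [-1.02, 4.17], [0.09, 2.62], [-3.14, 3.14]. Speed limits (rad/s): [2.57, 2.57, 3.14, 3.14, 3.14, 3.14].

## Interface

Orientations are given as a unit quaternion [w, x, y, z].
In Python, from plant import * gives the robot as it stands.
- The arm moves only by the tool send_rows, never from a script. Its argument "steps" is a list of rows, each an object with "translation": the shift along the tool's x, y, z in cm, a list of three; "delta_rot": the turn, a rotation vector about the tool's x, y, z in rad, a list of three; "jaw": the finger opening in cm, from 0 to 8.54. In form: [{"translation": [dx, dy, dz], "delta_rot": [rx, ry, rz], "jaw": jaw}, ...]. A call has exactly 8 rows; each row is the pose to reach, as a shift and turn from the pose commanded when the call began, along the tool's axes at that moment; what a row does not reach only later rows make up. A row lasts 1/10 s, in which the tool goes at most 50 mm and 8.59 degrees, less where a joint would pass 70% of its speed; a pose out of reach is approached as far as the arm can. A call with a gripper value outside its range is refused whole. The fingers move at their own pace and stop on an object; the grip force is fixed at half the most. Time passes only in rows, so rows that repeat a pose let the fingers close, or fill a call up. It gives the time, the measured TCP pose, the force, the opening and the grip force at its end, in the units of the state.
- state(): the state, without advancing time (a new reading comes with each control period).
- grab_frame(name): name is "side" or "top" or "wrist"; returns a dict with "pixels" (480x640x3 uint8, blue, green, red), "range_z" (480x640 float32, m along the optical axis (not along the pixel's ray), 0 where there is no reading), "fx", "fy", "cx", "cy" (pixels), "rvec" (rotation vector, rad) and "tvec" (3), from world to camera coordinates, as OpenCV has them. Camera axes: x right, y down, z forward; pixel columns grow to the right and rows downward; lengths in m; the calibration is good to about 2 mm. A picture is of the moment at which its call begins.
- job_done(): hands the job in; it is judged then, once.
The state is a dict: "time": time; "joint_pos": joint angles; "joint_vel": joint speeds; "joint_efforts": joint torques, N m; "tool_pos": TCP position; "tool_rot": TCP orientation; "contact_force": force on the tool from outside, world axes, zero at the start; "ft_torque": the same for the moment, N m; "gripper_width": opening from 0.0 (shut) to 1.0 (fully open); "grasp_force": force on a finger pad.
Only numpy, scipy, OpenCV 4.12 (cv2) and the standard library are available. Lean on these libraries where they do the work, as an engineer would, in place of code of your own. Each camera call takes 0.05 s, during which the arm holds its last target. There are 200 camera calls.

## Task

The printing screen stands propped open in its hinge clamps, and the lab jack is to steady its front rail for retouching. First push the wooden offcut off the jack's platform so that it drops into the scrap chute beside the jack and not on the bench; then wind the jack up by its knob until the platform just touches the underside of the rail, without lifting the screen, and let go. Do not disturb the tub, jar and tools lying about.

Things in the scene. Friction and masses are not known exactly. Their poses are not given: they have to be found in the camera images.
- jack: lab jack, fixed to the bench: 120 (its x) x 130 (its y) mm steel base and platform joined by folding links with a screw between them. Origin: centre of the base's underside on the bench, z up. Its knob sticks out on the -y side; the edge at +y is under the screen's front rail. It moves only when the knob is turned and stays where it is left
- platform_mid (a point): centre of the top face of the jack's platform (120 along the jack's x, 130 along its y, 6 thick; about 106 above the bench at the start). Axes as jack. Goes straight up as the jack is raised
- platform_edge (a point): middle of the platform's top edge at the jack's +y, 65 from platform_mid: this edge is under the front rail, and is what meets it first
- knob_centre (a point): centre of the jack's black ribbed round knob, 38 dia x 30 long, on a level axis along the jack's y, 135 to the -y side of the jack's centre (70 out from the platform's edge), about 54 above the bench at the start. The orientation turns with the knob. The knob rises half as much as the platform
- knob (a joint): knob angle in rad, 0 at the start, range -5 to 8.5. Positive turns it clockwise as seen from its free end (the top of the knob goes towards the jack's +x; rotation about the jack's +y) and raises the platform by 4.0 mm per rad (25 mm a turn). Friction about 0.1 Nm; no spring
- rail_under (a point): middle of the flat underside of the screen's front rail (420 long, 50 wide: 25 either side of this point, 28 thick). Site x along the rail, y towards the hinges, z square to the underside, upwards. The frame leans about 0.14 rad, front rail highest, on balanced friction hinges: it stays at any angle; 1 to 4 N lifts the rail. At the start 9 to 19 mm above the platform's edge
- offcut: loose flat piece of wood, 32 (its x) x 70 (its y) x 8 (z), 10 to 23 g, lying on the jack's platform, its one end close to or just under the front rail. Origin: centre of its underside
- chute: scrap chute of bright sheet, open on top, fixed to the bench beside the platform's +x or -x edge (jack axes, 5 mm gap; the side varies). 104 wide (its x), its y from -75 to +62, side walls 92 high, below the platform; inside, a 35 degree slide runs down from y = +60 to -25 into a catch pan with a 32 high lip at y = -75. Origin: on the bench; axes about parallel to the jack's
- ink_tub: loose closed grey ink tub with a white lid, 100 dia x 89 high, 0.5 to 1 kg, standing close beside the jack on the side where the chute is not; leave alone. Origin: centre of underside.
- emulsion_jar: loose amber jar, 60 dia x 85 high, standing beyond the free end of the knob; leave alone. Origin: centre of underside.
- tape_roll: loose roll of tape lying flat, 90 outer dia x 24 high, to one side of the knob; leave alone. Origin: centre of underside.
- squeegee: loose squeegee lying flat, 220 long (its x) x about 95 x 24 high, wooden handle with a rubber blade; leave alone. Origin: on the bench below its middle.
- brush: loose brush lying on the bench, along its x; leave alone. Origin: underside.
- ink_knife: loose ink spatula lying on the bench, along its x; leave alone. Origin: underside.
- mixing_cup: loose white cup, 72 dia x 75 high; leave alone. Origin: centre of underside.
- press: the timber hinge bar, fixed to the bench, 460 x 90 x 62 high, with the two hinge clamps that carry the screen (420 x 340 mm pine frame with yellow mesh). Origin: on the bench below the bar's edge towards the jack; the screen reaches out along its -y. The frame belongs to it
Not all that is in view belongs to the job. There is more than one size of the jack; the job needs the larger.

How it is judged:
On the way, in this order (a step that is already met when the one before it is completed fails the run):
1. the offcut has dropped into the chute (x of offcut in the frame of chute between -0.055 and 0.055 m and y of offcut in the frame of chute between -0.085 and 0.075 m and z of offcut in the frame of chute below 0.085 m), for 0.1 s.
2. the platform touches the underside of the front rail (contact force between jack and press above 0.2 N and distance of rail_under from where it was at the start of the episode below 0.003 m), for 0.2 s.
At the end, for the whole second after the job is handed in: The offcut lies at rest in the chute (anywhere inside it); the platform is in contact with the underside of the screen's front rail (over 0.2 N), and the rail is within 3 mm of where it was at the start (all of step 1 and all of step 2 and linear speed of offcut below 0.02 m/s); the robot touches nothing.
It fails at once if the offcut falls anywhere but into the chute (height (world z) of offcut below 0.07 m and not (x of offcut in the frame of chute between -0.055 and 0.055 m and y of offcut in the frame of chute between -0.085 and 0.075 m)).
It fails at once if the screen is lifted or pushed by more than 4 mm (distance of rail_under from where it was at the start of the episode above 0.004 m).
It fails at once if a bystander is moved by more than 15 mm (distance of any of ink_tub, emulsion_jar, tape_roll, squeegee, brush, ink_knife, mixing_cup from where it was at the start of the episode above 0.015 m).
It also fails if it takes over 72 s, if anything falls off the work surface, if the arm or the gripper's body presses on something with over 40 N, if the wrist force passes 120 N, or if a joint passes its speed limit or range.

## Working session

There is one attempt and no reset: what is moved stays moved. The work goes in short steps, Python scripts to look and compute and a tool call to move; the robot and the scene stay as the last step left them, time stands still between calls to the robot, and variables do not carry over. Pictures are saved under pics/ and viewed, at most 10 in all, crops included, and the job is handed in when it is done.

Besides the shell and the picture viewer there is one more tool, called after ">>>" by a JSON object that holds its "op" and its "data". send_rows: Moves the arm, as the interface text tells. Its arguments: {"type":"object","properties":{"steps":{"type":"array","items":{"type":"object","properties":{"translation":{"type":"array","items":{"type":"number"}},"delta_rot":{"type":"array","items":{"type":"number"}},"jaw":{"type":"number"}}}}},"required":["steps"]}

```bash
ls; mkdir -p pics; cat > h.py <<'E'
from plant import *
import numpy as np, cv2
def cam(n):
    f=grab_frame(n); R=cv2.Rodrigues(np.array(f["rvec"],float))[0]; t=np.array(f["tvec"],float).ravel()
    return f,R,t
def world(c):
    f,R,t=c; z=f["range_z"]; v,u=np.mgrid[0:480,0:640]
    P=np.stack([(u-f["cx"])/f["fx"]*z,(v-f["cy"])/f["fy"]*z,z],-1)-t
    W=P@R; W[z==0]=np.nan
    return W
def ray(c,u,v,h):
    f,R,t=c; d=R.T@np.array([(u-f["cx"])/f["fx"],(v-f["cy"])/f["fy"],1]); o=-R.T@t
    return o+d*(h-o[2])/d[2]
E
python3 - <<'E'
from h import *
import pickle
s=state(); print(s)
for n in("top","side"):
    c=cam(n); pickle.dump(c,open(n+".pkl","wb")); cv2.imwrite(f"pics/{n}0.png",c[0]["pixels"]); print(n,-c[1].T@c[2],c[0]["fx"])
E
```

```text
pics
{'time': 0.0, 'joint_pos': array([ 1.07500088e+00,  5.33592204e-02,  1.61430817e+00,  6.65340353e-06,
        1.47599320e+00, -1.19002089e-01]), 'joint_vel': array([ 0.00040279, -0.00053715, -0.00169605,  0.0017824 , -0.00141397,
        0.00012692]), 'joint_efforts': array([ 3.37196516e-04, -3.93702078e+01, -3.70169020e+01, -1.85159447e-04,
        7.23552250e-03,  2.66456126e-06]), 'tool_pos': array([0.22967543, 0.58062608, 0.24405306]), 'tool_rot': array([-3.16014857e-04,  1.87284396e-01,  9.82305190e-01, -9.84498347e-04]), 'contact_force': array([-0.99174767, -0.19585543,  0.22143578]), 'ft_torque': array([-0.04679539,  0.00291322,  0.06301588]), 'grasp_force': 0.0, 'gripper_width': 0.9999633304630533}
top [ 0.29236038 -0.01464042  1.35972657] 577.5526593014862
side [ 0.11207805 -0.78650827  1.13113906] 502.61322252618595
```

View pics/top0.png

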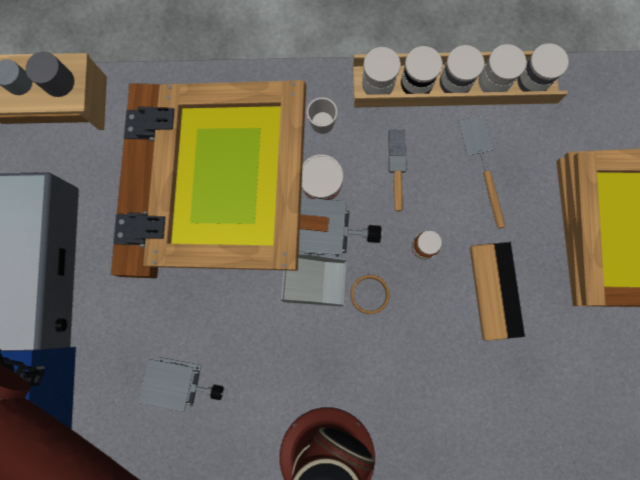

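View pics/side0.png

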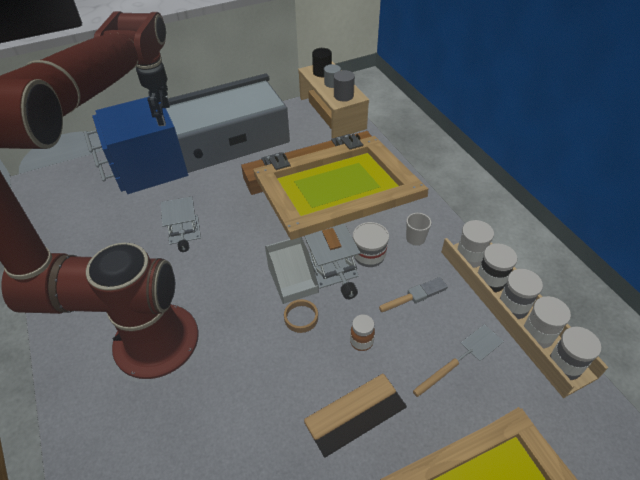

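The top view shows the large jack's platform at about (323,228), with the offcut at (314,223) and the knob at (375,233). The chute is at (314,280) on the robot side and the tub at (322,176) on the far side. The rail's front edge is at u≈300, and the small jack at (170,385) is a decoy. The side view agrees with this.

```bash
python3 - <<'E'
from h import *
import pickle
T=pickle.load(open("top.pkl","rb")); W=world(T)
im=T[0]["pixels"].astype(int)
f=lambda p:np.round(np.nanmedian(W[p[1]-1:p[1]+2,p[0]-1:p[0]+2].reshape(-1,3),0),4)
for k,p in dict(platform=(335,240),plat2=(335,215),plat3=(310,240),offcut=(314,223),knob=(375,233),railN=(295,110),railmid=(292,180),railS=(288,255),chutewall=(345,285),tub=(322,176),jar=(430,242),bench=(400,280),tape=(385,280)).items(): print(k,p,f(p),im[p[1],p[0]])
z=W[...,2]
w=W[200:255,300:350]
m=(abs(z-0.106)<0.0035); m[:195]=0;m[262:]=0;m[:,:300]=0;m[:,360:]=0
n,l,st,ce=cv2.connectedComponentsWithStats(m.astype(np.uint8));i=1+np.argmax(st[1:,4]);print("plat",st[i])
pts=W[l==i]; print("z std",pts[:,2].mean(),pts[:,2].std(), pts.min(0),pts.max(0))
b,g,r=im[...,0],im[...,1],im[...,2]
def blob(name,m):
    n,l,st,ce=cv2.connectedComponentsWithStats(m.astype(np.uint8));i=1+np.argmax(st[1:,4])
    q=W[l==i]; q=q[~np.isnan(q[:,0])]
    c=np.argwhere(l==i)[:,::-1].astype(np.float32); R=cv2.minAreaRect(c)
    print(name,st[i],"rect",R,"med",np.median(q,0).round(4)); return cv2.boxPoints(R)
o=(r-b>45)&(abs(np.mgrid[0:480,0:640][1]-314)<22)&(abs(np.mgrid[0:480,0:640][0]-223)<15)&(z<.125)
bx=blob("offcut",o); print([ray(T,*p,.114).round(3) for p in bx])
k=(im.max(-1)<45); k[:220]=0;k[250:]=0;k[:,:355]=0;k[:,395:]=0
bx=blob("knob",k); print([ray(T,*p,.06).round(3) for p in bx])
# rail profile along column u at row 225 & 180
for v in (215,222,235): print(v,[(u,tuple(W[v,u][1:].round(4))) for u in range(284,312,2)])
# chute walls rows
print([(v,tuple(W[v,325].round(3))) for v in range(245,312,3)])
print([(u,tuple(W[280,u].round(3))) for u in range(278,352,5)])
E
cat > crop.py <<'E'
E
rm crop.py
```

```text
platform (335, 240) [ 0.4737 -0.0264  0.1082] [124 119 113]
plat2 (335, 215) [ 0.5299 -0.0274  0.1055] [123 119 112]
plat3 (310, 240) [0.475  0.0285 0.1045] [127 123 116]
offcut (314, 223) [0.5112 0.019  0.1132] [ 35  66 110]
knob (375, 233) [ 0.4933 -0.117   0.073 ] [19 18 18]
railN (295, 110) [0.7587 0.0566 0.1494] [ 78 122 162]
railmid (292, 180) [0.5994 0.0641 0.151 ] [ 83 130 170]
railS (288, 255) [0.4372 0.0738 0.1512] [ 74 118 156]
chutewall (345, 285) [ 0.3823 -0.0488 -0.0014] [117 114 112]
tub (322, 176) [6.242e-01 2.000e-04 8.610e-02] [168 173 178]
jar (430, 242) [ 0.4689 -0.2383  0.0845] [169 174 179]
bench (400, 280) [ 0.392  -0.1777  0.0016] [113 108 107]
tape (385, 280) [ 0.3926 -0.1431 -0.0011] [115 111 112]
plat [ 300  198   46   57 1603]
z std 0.10577384386291518 0.0017529522887486525 [ 0.44298061 -0.05008276  0.10250947] [0.56985886 0.05061114 0.10942188]
offcut [299 215  30  16 388] rect ((313.1707458496094, 222.4634246826172), (28.4913387298584, 13.914373397827148), 6.34019136428833) med [0.5123 0.021  0.1136]
[array([0.501, 0.054, 0.114]), array([0.532, 0.05 , 0.
[... 4200 characters left out ...]
loat64(0.059), np.float64(0.04))), (303, (np.float64(0.393), np.float64(0.048), np.float64(0.037))), (308, (np.float64(0.393), np.float64(0.037), np.float64(0.03))), (313, (np.float64(0.394), np.float64(0.026), np.float64(0.018))), (318, (np.float64(0.394), np.float64(0.014), np.float64(0.007))), (323, (np.float64(0.394), np.float64(0.003), np.float64(0.008))), (328, (np.float64(0.395), np.float64(-0.009), np.float64(-0.003))), (333, (np.float64(0.394), np.float64(-0.021), np.float64(0.003))), (338, (np.float64(0.394), np.float64(-0.033), np.float64(0.008))), (343, (np.float64(0.391), np.float64(-0.044), np.float64(0.035))), (348, (np.float64(0.394), np.float64(-0.056), np.float64(-0.004)))]
```

```bash
cat >> h.py <<'E'
from scipy.spatial.transform import Rotation as Ro
def rot(s=None):
    q=(s or state())["tool_rot"]; return Ro.from_quat([q[1],q[2],q[3],q[0]])
def goal(p,R=None,s=None):
    "shift (cm, tool axes) and rotvec to reach world p and tool axes matrix R"
    s=s or state(); r=rot(s); d=r.inv().apply(np.array(p)-s["tool_pos"])*100
    print("shift",d.round(2), "rv", None if R is None else (r.inv()*Ro.from_matrix(R)).as_rotvec().round(4))
def down(yaw):
    "tool down, y along (−sin yaw, cos yaw), x opposite to jack x"
    c,s=np.cos(yaw),np.sin(yaw); return np.array([[-c,-s,0],[-s,c,0],[0,0,-1]]).T @ np.eye(3)
E
python3 - <<'E'
from h import *
import pickle
T=pickle.load(open("top.pkl","rb")); W=world(T); z=cv2.medianBlur(W[...,2].astype(np.float32),5)
def fit(P):
    P=np.array(P); l=cv2.fitLine(P[:,:2].astype(np.float32),cv2.DIST_HUBER,0,.01,.01).ravel(); return l.round(4)
P=[];Q=[];K=[]
for v in range(204,250):
    us=[u for u in range(302,360) if abs(z[v,u]-.106)<.005]
    if us: P.append(ray(T,max(us)+.5,v,.106))
for u in range(304,342):
    vs=[v for v in range(190,270) if abs(z[v,u]-.106)<.006]
    if vs: Q.append(ray(T,u,max(vs)+.5,.106)); K.append(ray(T,u,min(vs)-.5,.106))
print("-y edge",fit(P)); print("-x edge",fit(Q)); print("+x edge",fit(K))
E_=[]
for v in range(100,262):
    us=[u for u in range(285,320) if z[v,u]>.14]
    if us:E_.append(ray(T,max(us)+.5,v,.150))
print("rail front",fit(E_))
# chute top rim: depth ~0.092
c=[W[v,u] for v in range(252,312) for u in range(275,352) if abs(W[v,u][2]-.09)<.004]
c=np.array(c); print("chute rim",len(c),c.min(0),c.max(0))
m=(z>.135)&(z<.16);m[:90]=0;m[262:]=0;m[:,:280]=0;m[:,308:]=0
A=W[m];A=A[abs(A[:,2]-.150)<.006]; M=np.c_[A[:,:2],np.ones(len(A))]; co=np.linalg.lstsq(M,A[:,2],rcond=None)[0]; print("rail plane",co,len(A))
S=pickle.load(open("side.pkl","rb")); WS=world(S)
for p in [(320,250),(335,255),(330,238),(310,225),(400,195),(350,290)]: print(p,np.nanmedian(WS[p[1]-1:p[1]+2,p[0]-1:p[0]+2].reshape(-1,3),0).round(4))
E
```

```text
-y edge [ 0.9952 -0.0974  0.5038 -0.0451]
-x edge [ 0.0963  0.9954  0.4458 -0.0016]
+x edge [ 1.043e-01  9.945e-01  5.664e-01 -4.000e-04]
rail front [ 0.9985 -0.0547  0.5998  0.0474]
chute rim 107 [0.34038989 0.01838422 0.0860499 ] [0.44611876 0.09417854 0.09399044]
rail plane [-0.00520526 -0.10433075  0.15979266] 3255
(320, 250) [4.671e-01 1.000e-04 1.057e-01]
(335, 255) [ 0.4965 -0.031   0.1054]
(330, 238) [0.5089 0.0242 0.1122]
(310, 225) [0.4658 0.0569 0.1511]
(400, 195) [0.7407 0.0487 0.1502]
(350, 290) [ 0.4904 -0.1284  0.073 ]
```

```bash
python3 -c "
from h import *
goal([.5475,.0145,.22],down(-.098))"
```

```text
shift [-50.38 -40.95   2.48] rv [-0.0019 -0.0006 -0.2788]
```

>>> {"op": "send_rows", "data": {"steps": [{"translation":[-3,-2.4,0],"delta_rot":[0,0,-0.04],"jaw":1.2},{"translation":[-6.5,-5.3,0],"delta_rot":[0,0,-0.08],"jaw":1.2},{"translation":[-10,-8.2,0],"delta_rot":[0,0,-0.12],"jaw":1.2},{"translation":[-13.5,-11,0],"delta_rot":[0,0,-0.16],"jaw":1.2},{"translation":[-17,-13.9,0],"delta_rot":[0,0,-0.2],"jaw":1.2},{"translation":[-20.5,-16.8,0],"delta_rot":[0,0,-0.24],"jaw":1.2},{"translation":[-24,-19.6,0],"delta_rot":[0,0,-0.28],"jaw":1.2},{"translation":[-27.5,-22.4,0],"delta_rot":[0,0,-0.28],"jaw":1.2}]}}

```text
time: 0.9
tool_pos: [0.4035, 0.2699, 0.2449]
tool_rot: [-0.0, 0.048, 0.999, -0.0]
contact_force: [1.6, 0.5, -0.3]
gripper_width: 0.144
grasp_force: 0.0
```

```bash
python3 -c "
from h import *
goal([.5475,.0145,.22],down(-.098))"
```

```text
shift [-16.78 -24.04   2.49] rv [-0.0001 -0.0002  0.0021]
```

>>> {"op": "send_rows", "data": {"steps": [{"translation":[-2.8,-4,0],"delta_rot":[0,0,0],"jaw":1.2},{"translation":[-5.6,-8,0.5],"delta_rot":[0,0,0],"jaw":1.2},{"translation":[-8.4,-12,1],"delta_rot":[0,0,0],"jaw":1.2},{"translation":[-11.2,-16,1.5],"delta_rot":[0,0,0],"jaw":1.2},{"translation":[-14,-20,2],"delta_rot":[0,0,0],"jaw":1.2},{"translation":[-16.8,-24,2.5],"delta_rot":[0,0,0],"jaw":1.2},{"translation":[-16.8,-24,2.5],"delta_rot":[0,0,0],"jaw":1.2},{"translation":[-16.8,-24,2.5],"delta_rot":[0,0,0],"jaw":1.2}]}}

```text
time: 1.7
tool_pos: [0.5471, 0.0157, 0.2194]
tool_rot: [-0.001, 0.05, 0.999, 0.0]
contact_force: [-1.1, -0.1, 0.3]
gripper_width: 0.141
grasp_force: 0.0
```

```bash
python3 -c "
from h import *
s=state();print(s['tool_pos'],s['contact_force'],s['joint_pos'].round(2))
goal([.5475,.0145,.130],down(-.098))
c=cam('wrist');cv2.imwrite('pics/w1.png',c[0]['pixels']);W=world(c)
print(-c[1].T@c[2])
p=W[...,2];im=c[0]['pixels'].astype(int)
m=(im[...,2]-im[...,0]>45)&(abs(p-.113)<.006)
n,l,st,ce=cv2.connectedComponentsWithStats(m.astype(np.uint8));i=1+np.argmax(st[1:,4])
R=cv2.minAreaRect(np.argwhere(l==i)[:,::-1].astype(np.float32));print(st[i],np.nanmedian(W[l==i],0));print([ray(c,*q,.114).round(4) for q in cv2.boxPoints(R)])"
```

```text
[0.54706606 0.01566231 0.2193652 ] [-1.07886248 -0.05298089  0.25057756] [-0.11 -0.11  1.82  0.    1.44 -1.58]
shift [-0.07 -0.12  8.94] rv [ 0.0004 -0.002  -0.001 ]
[0.4720382  0.02312526 0.34770174]
[  467    65   173   364 41641] [0.55234064 0.158159   0.11305499]
[array([0.6901, 0.1013, 0.114 ]), array([0.4505, 0.1194, 0.114 ]), array([0.4657, 0.2   , 0.114 ]), array([0.7137, 0.2089, 0.114 ])]
```

View pics/w1.png

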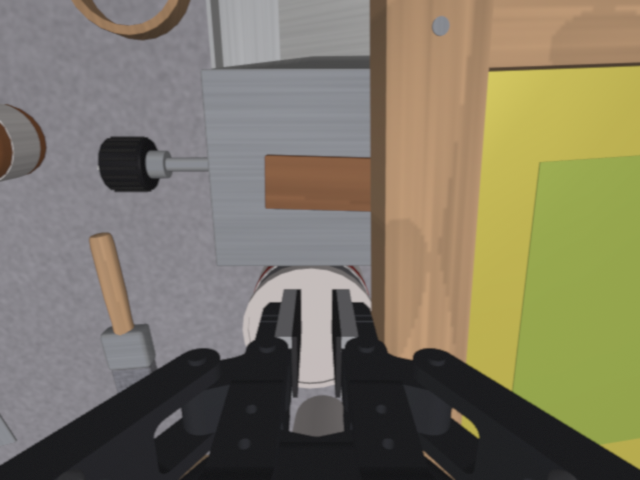

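The wrist view shows the offcut at u 265–370, v 155–211 and the platform's corners at (205,68) and (218,265). The rail edge is at u≈371 and the knob at (130,164). Next I'll check these as metric points.

```bash
python3 -c "
from h import *
c=cam('wrist');W=world(c)
for p,h in [((265,155),.114),((265,208),.114),((370,157),.114),((370,212),.114),((205,68),.106),((218,265),.106),((130,164),.06),((371,160),.125)]: print(p,ray(c,*p,h).round(4))
print(np.nanmedian(W[165:200,280:355].reshape(-1,3),0),np.nanmedian(W[100:140,230:350].reshape(-1,3),0),np.nanmedian(W[225:250,235:350].reshape(-1,3),0),np.nanmedian(W[155:172,115:150].reshape(-1,3),0))"
```

```text
(265, 155) [ 0.4934 -0.008   0.114 ]
(265, 208) [ 0.5247 -0.0122  0.114 ]
(370, 157) [0.5004 0.0526 0.114 ]
(370, 212) [0.5333 0.0507 0.114 ]
(205, 68) [ 0.4429 -0.0362  0.106 ]
(218, 265) [ 0.5613 -0.0492  0.106 ]
(130, 164) [ 0.4953 -0.1128  0.06  ]
(371, 160) [0.5008 0.0517 0.125 ]
[0.51210897 0.02050657 0.1134141 ] [0.47521124 0.00787353 0.10539366] [0.54712088 0.00103395 0.10546968] [ 0.49393171 -0.10525877  0.07160625]
```

>>> {"op": "send_rows", "data": {"steps": [{"translation":[-0.1,-0.1,2.5],"delta_rot":[0,0,0],"jaw":1.2},{"translation":[-0.1,-0.1,5],"delta_rot":[0,0,0],"jaw":1.2},{"translation":[-0.1,-0.1,7.5],"delta_rot":[0,0,0],"jaw":1.2},{"translation":[-0.1,-0.1,8.8],"delta_rot":[0,0,0],"jaw":1.2},{"translation":[-0.1,-0.1,9.2],"delta_rot":[0,0,0],"jaw":1.2},{"translation":[-0.1,-0.1,9.4],"delta_rot":[0,0,0],"jaw":1.2},{"translation":[-0.1,-0.1,9.6],"delta_rot":[0,0,0],"jaw":1.2},{"translation":[-0.1,-0.1,9.6],"delta_rot":[0,0,0],"jaw":1.2}]}}

```text
time: 2.6
tool_pos: [0.5488, 0.0155, 0.1254]
tool_rot: [0.001, 0.048, 0.999, -0.0]
contact_force: [0.5, 0.2, 0.3]
gripper_width: 0.139
grasp_force: 0.0
```

```bash
python3 -c "
from h import *
s=state();print(s['tool_pos'],s['contact_force'])
c=cam('wrist');cv2.imwrite('pics/w2.png',c[0]['pixels'])"
```

```text
[0.54884276 0.01550857 0.12541089] [0.54744538 0.16935069 0.28192309]
```

View pics/w2.png

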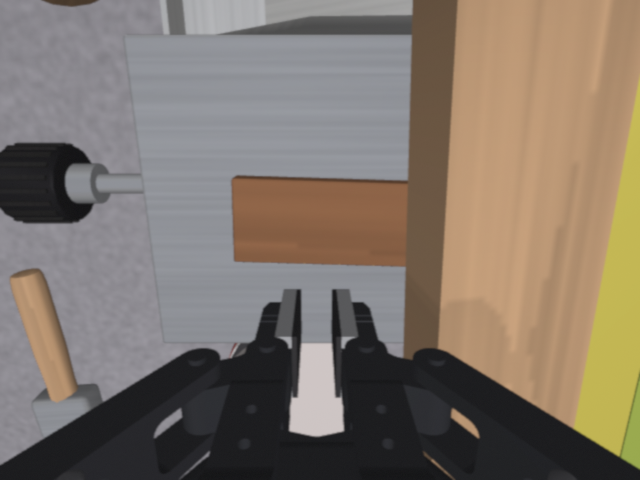

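The fingertips at (290–350,290) sit behind the offcut, nearly centred on it and clear of the rail. I'll lower slightly and push.

>>> {"op": "send_rows", "data": {"steps": [{"translation":[0,0,0.15],"delta_rot":[0,0,0],"jaw":1.2},{"translation":[0,0,0.25],"delta_rot":[0,0,0],"jaw":1.2},{"translation":[0.5,0,0.25],"delta_rot":[0,0,0],"jaw":1.2},{"translation":[1.2,0,0.25],"delta_rot":[0,0,0],"jaw":1.2},{"translation":[2,0,0.25],"delta_rot":[0,0,0],"jaw":1.2},{"translation":[2.8,0,0.25],"delta_rot":[0,0,0],"jaw":1.2},{"translation":[3.6,0,0.25],"delta_rot":[0,0,0],"jaw":1.2},{"translation":[4.2,0,0.25],"delta_rot":[0,0,0],"jaw":1.2}]}}

```text
time: 3.45
tool_pos: [0.5055, 0.0196, 0.1218]
tool_rot: [0.0, 0.048, 0.999, -0.0]
contact_force: [-0.5, 0.7, 1.0]
gripper_width: 0.143
grasp_force: 0.0
```

```bash
python3 -c "
from h import *
s=state();print(s['tool_pos'],s['contact_force'])
c=cam('wrist');cv2.imwrite('pics/w3.png',c[0]['pixels'])"
```

```text
[0.50552181 0.01963463 0.12181536] [-0.47260992  0.68469119  0.99539325]
```

View pics/w3.png

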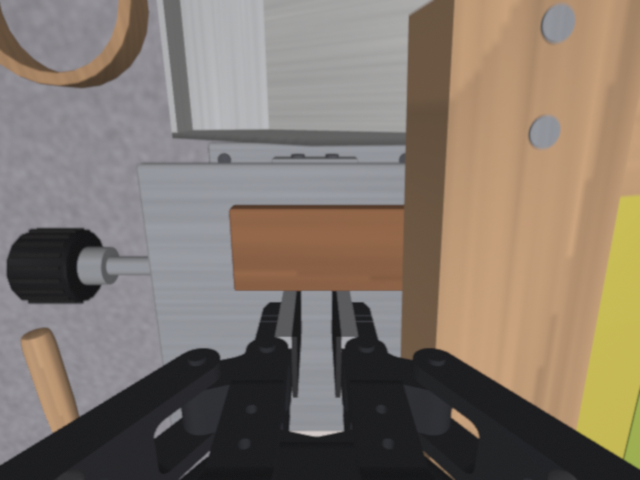

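The offcut (u 232–405, v 205–290) is moving straight, with the fingers at its rear edge. I'll push it on over the edge.

>>> {"op": "send_rows", "data": {"steps": [{"translation":[0.7,0,0],"delta_rot":[0,0,0],"jaw":1.2},{"translation":[1.7,0,0],"delta_rot":[0,0,0],"jaw":1.2},{"translation":[3,0,0],"delta_rot":[0,0,0],"jaw":1.2},{"translation":[4.6,0,0],"delta_rot":[0,0,0],"jaw":1.2},{"translation":[6.2,0,0],"delta_rot":[0,0,0],"jaw":1.2},{"translation":[7.6,0,0],"delta_rot":[0,0,0],"jaw":1.2},{"translation":[8.3,0,0],"delta_rot":[0,0,0],"jaw":1.2},{"translation":[8.3,0,0],"delta_rot":[0,0,0],"jaw":1.2}]}}

```text
time: 4.3
tool_pos: [0.423, 0.0276, 0.1218]
tool_rot: [0.0, 0.048, 0.999, -0.0]
contact_force: [-0.4, -1.1, 1.7]
gripper_width: 0.14
grasp_force: 0.3
```

```bash
python3 -c "
from h import *
s=state();print(s['tool_pos'],s['contact_force'])
c=cam('wrist');cv2.imwrite('pics/w4.png',c[0]['pixels'])"
```

```text
[0.42301891 0.02757585 0.12179216] [-0.38679467 -1.09182752  1.69543205]
```

View pics/w4.png

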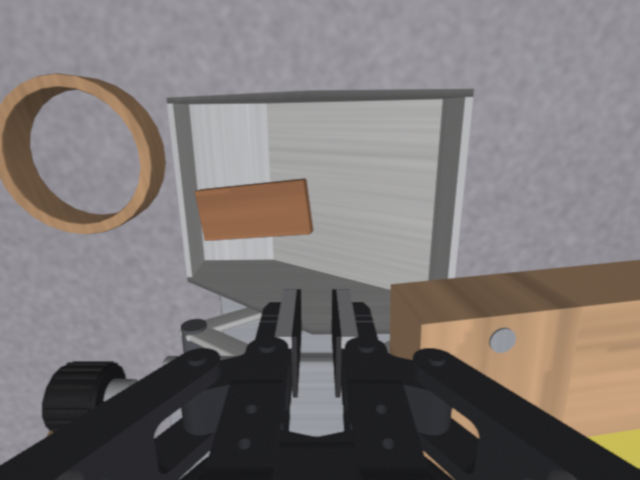

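The offcut lies in the chute at (255,210), so step 1 is met. Next I'll lift, turn the tool a quarter turn and go to the knob.

```bash
cat >> h.py <<'E'
YAW=-.098
def grip(th):
    "tool x = jack y, tool y = jack x, tool tilted th about jack +y"
    c,s=np.cos(YAW),np.sin(YAW); R0=np.array([[-s,c,0],[c,s,0],[0,0,-1]]).T
    return Ro.from_rotvec(th*np.array([-s,c,0])).as_matrix()@R0
E
python3 -c "
from h import *
R=grip(-.65); k=np.array([.494,-.114,.054]); p=k-.10*R[:,2]; print(p)
goal(p,R)"
```

```text
[ 0.43377174 -0.10807866  0.13360838]
shift [ -2.33 -13.4   -1.17] rv [-0.5084 -0.5091  1.5115]
```

>>> {"op": "send_rows", "data": {"steps": [{"translation":[0,0,-1.5],"delta_rot":[0,0,0],"jaw":1.2},{"translation":[0,0,-4],"delta_rot":[0,0,0],"jaw":1.2},{"translation":[0,0,-7],"delta_rot":[0,0,0],"jaw":2},{"translation":[0,0,-10],"delta_rot":[0,0,0],"jaw":4},{"translation":[0,-2,-12],"delta_rot":[0,0,0.1],"jaw":5.5},{"translation":[0,-4,-13],"delta_rot":[0,0,0.24],"jaw":5.5},{"translation":[0,-6,-13],"delta_rot":[0,0,0.38],"jaw":5.5},{"translation":[0,-8,-13],"delta_rot":[0,0,0.52],"jaw":5.5}]}}

```text
time: 5.15
tool_pos: [0.4165, -0.0529, 0.2524]
tool_rot: [0.0, 0.306, 0.952, 0.0]
contact_force: [0.0, 0.2, -0.4]
gripper_width: 0.647
grasp_force: 0.0
```

```bash
python3 -c "
from h import *
R=grip(-.65); k=np.array([.494,-.114,.054]); p=k-.10*R[:,2]; print(p,state()['tool_pos'])
goal(p,R)"
```

```text
[ 0.43377174 -0.10807866  0.13360838] [ 0.41653776 -0.05291721  0.25241572]
shift [-4.61 -3.48 11.88] rv [-0.5879 -0.3392  1.0082]
```

>>> {"op": "send_rows", "data": {"steps": [{"translation":[-0.6,-0.4,0],"delta_rot":[-0.07,-0.04,0.12],"jaw":5.8},{"translation":[-1.2,-0.9,1],"delta_rot":[-0.14,-0.08,0.24],"jaw":5.8},{"translation":[-1.8,-1.4,2],"delta_rot":[-0.21,-0.12,0.36],"jaw":5.8},{"translation":[-2.4,-1.8,4],"delta_rot":[-0.28,-0.16,0.48],"jaw":5.8},{"translation":[-3,-2.2,6],"delta_rot":[-0.35,-0.2,0.6],"jaw":5.8},{"translation":[-3.6,-2.7,8],"delta_rot":[-0.42,-0.24,0.72],"jaw":5.8},{"translation":[-4.2,-3.1,10],"delta_rot":[-0.49,-0.28,0.84],"jaw":5.8},{"translation":[-4.6,-3.5,11.9],"delta_rot":[-0.56,-0.32,0.96],"jaw":5.8}]}}

```text
time: 5.95
tool_pos: [0.4334, -0.108, 0.1321]
tool_rot: [0.225, 0.688, 0.658, 0.207]
contact_force: [-0.3, -0.6, -0.5]
gripper_width: 0.681
grasp_force: 0.0
```

```bash
python3 -c "
from h import *
R=grip(-.65); k=np.array([.494,-.114,.054]); p=k-.10*R[:,2]
s=state();print(s['joint_pos'].round(2),s['tool_pos'])
goal(k,R)
c=cam('wrist');cv2.imwrite('pics/w5.png',c[0]['pixels'])
W=world(c);im=c[0]['pixels'];m=(im.max(-1)<50)&(abs(W[...,2]-.06)<.03)&(abs(W[...,0]-.494)<.04)&(abs(W[...,1]+.114)<.04)
q=W[m];print(m.sum(),np.percentile(q,[2,50,98],axis=0).round(4))"
```

```text
[-0.59 -0.78  2.51  0.39  0.89 -0.71] [ 0.43339303 -0.10801837  0.13212836]
shift [-0.21  0.39  9.9 ] rv [-0.0277 -0.02    0.046 ]
3206 [[ 0.4759 -0.1278  0.0474]
 [ 0.4844 -0.1124  0.0676]
 [ 0.5052 -0.0998  0.0738]]
```

View pics/w5.png

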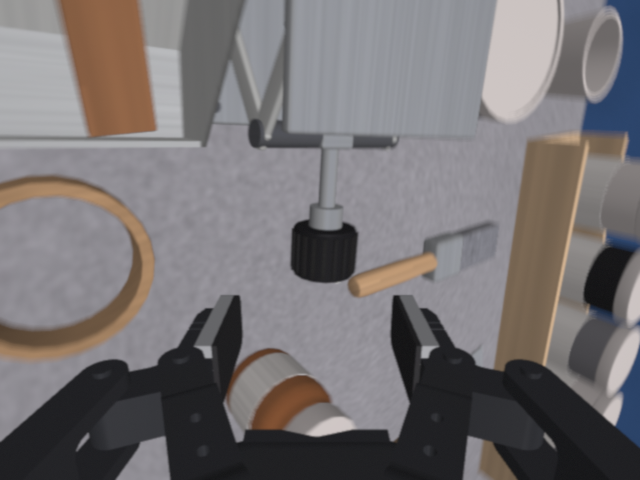

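The knob is centred between the fingers at (323,248). Brush and jar are clear, and the offcut is still in the chute. I'll advance and close.

>>> {"op": "send_rows", "data": {"steps": [{"translation":[-0.2,0.4,1],"delta_rot":[-0.03,-0.02,0.046],"jaw":5.8},{"translation":[-0.2,0.4,3],"delta_rot":[-0.03,-0.02,0.046],"jaw":5.8},{"translation":[-0.2,0.4,5],"delta_rot":[-0.03,-0.02,0.046],"jaw":5.8},{"translation":[-0.2,0.4,7],"delta_rot":[-0.03,-0.02,0.046],"jaw":5.8},{"translation":[-0.2,0.4,8.8],"delta_rot":[-0.03,-0.02,0.046],"jaw":5.8},{"translation":[-0.2,0.4,9.8],"delta_rot":[-0.03,-0.02,0.046],"jaw":5.8},{"translation":[-0.2,0.4,9.9],"delta_rot":[-0.03,-0.02,0.046],"jaw":5.8},{"translation":[-0.2,0.4,9.9],"delta_rot":[-0.03,-0.02,0.046],"jaw":5.8}]}}

```text
time: 6.8
tool_pos: [0.4942, -0.1129, 0.0548]
tool_rot: [0.236, 0.7, 0.639, 0.214]
contact_force: [0.0, -0.6, -0.6]
gripper_width: 0.677
grasp_force: 0.0
```

```bash
cat > rail.py <<'E'
from h import *
import pickle
def railz(c):
    W=world(c); B=world(pickle.load(open("top.pkl","rb")))
    m=np.zeros((480,640),bool)
    m[95:168,286:300]=1; m[240:258,282:293]=1   # front rail, away from the hand
    d=W[...,2]-B[...,2]; m&=abs(d)<.02
    p=np.zeros((480,640),bool); p[205:250,308:340]=1
    dp=d[p&(W[...,2]>.095)&(W[...,2]<.14)&(B[...,2]<.109)&(B[...,2]>.102)]
    return m.sum(),d[m].mean()*1e3,d[m].std()*1e3/np.sqrt(m.sum()),len(dp),np.median(dp)*1e3 if len(dp) else None
def report():
    s=state(); r=rot(s).as_matrix(); c,sn=np.cos(YAW),np.sin(YAW)
    th=np.arctan2(-(r[:,2]@np.array([c,sn,0])),-r[2,2])
    print("t",s["time"],"pos",s["tool_pos"].round(4),"tilt",round(th,3),"F",s["contact_force"].round(1),"grip",round(s["gripper_width"],3),round(s["grasp_force"],1),"j",s["joint_pos"].round(2))
    print("rail mm",railz(cam("top")))
if __name__=="__main__":
    report(); 
E
python3 rail.py; python3 -c "
from h import *
goal([.4935,-.1138,.054],grip(-.65))"
```

```text
t 6.8 pos [ 0.4942 -0.1129  0.0548] tilt -0.649 F [ 0.  -0.6 -0.6] grip 0.677 0.0 j [-0.5  -0.37  2.43  0.49  0.53 -0.77]
rail mm (np.int64(1214), np.float64(-1.6805022912273213), np.float64(0.09809650850193076), 958, np.float64(-0.13685620146777072))
shift [-0.09 -0.13  0.05] rv [-0.     -0.0023  0.007 ]
```

```bash
python3 - <<'E'
from h import *
import pickle
c=cam("top");B=world(pickle.load(open("top.pkl","rb")))[...,2];Z=world(c)[...,2];d=(Z-B)*1e3
for v0,v1,u0,u1 in [(95,120,286,300),(120,145,286,299),(145,168,286,298),(168,200,284,296),(200,240,284,295),(240,258,282,292),(100,240,182,190),(90,98,185,280)]:
    x=d[v0:v1,u0:u1]; print(v0,u0,np.median(x).round(2),x.std().round(2),np.percentile(x,[10,90]).round(1), np.median(Z[v0:v1,u0:u1]))
x=d[330:440,480:560];print("bench",np.median(x),x.std())
cv2.imwrite("pics/t1.png",c[0]["pixels"])
E
```

```text
95 286 nan nan [nan nan] nan
120 286 nan nan [nan nan] nan
145 286 nan nan [nan nan] nan
168 284 nan nan [nan nan] nan
200 284 nan nan [nan nan] nan
240 282 nan nan [nan nan] nan
100 182 nan nan [nan nan] nan
90 185 nan nan [nan nan] nan
bench nan nan
```

View pics/t1.png

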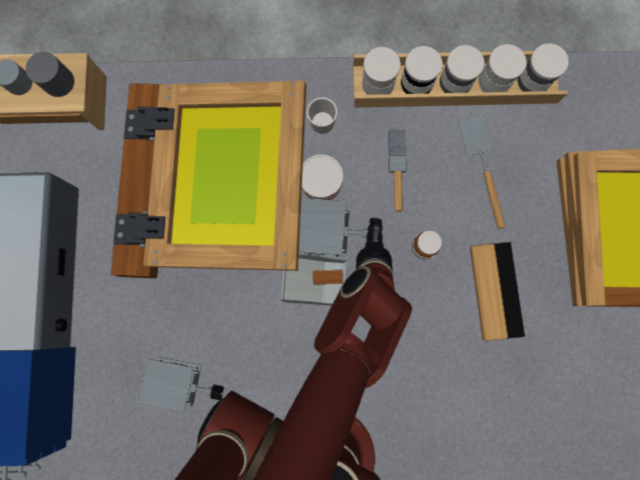

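The top view shows the rail, jack and offcut (328,277) unobstructed, with the fingers around the knob at (375,230). Next I'll make the rail statistics tolerate missing pixels.

```bash
python3 - <<'E'
from h import *
import pickle
B=world(pickle.load(open("top.pkl","rb")))[...,2]
for k in range(2):
    c=cam("top");Z=world(c)[...,2];d=(Z-B)*1e3
    for v0,v1,u0,u1 in [(95,120,286,300),(120,145,286,299),(145,168,286,298),(168,200,284,296),(200,240,284,295),(240,258,282,292),(100,240,182,190),(90,98,185,280),(330,440,480,560),(200,255,310,340)]:
        x=d[v0:v1,u0:u1].ravel(); x=x[~np.isnan(x)];print(v0,u0,len(x),np.median(x).round(2),x[abs(x)<8].mean().round(2),x.std().round(2))
E
```

```text
95 286 349 -2.0 -1.66 3.53
120 286 322 -2.01 -1.77 3.44
145 286 276 -1.54 -1.39 3.46
168 284 383 -1.73 -1.44 3.47
200 284 434 -1.75 -1.4 3.26
240 282 177 -1.89 -1.71 3.49
100 182 1111 -0.55 -0.43 3.65
90 185 755 -0.88 -0.67 3.56
330 480 8734 -0.02 0.0 3.88
200 310 1638 -0.76 -0.56 4.49
95 286 349 -1.59 -1.49 3.52
120 286 323 -1.94 -1.63 3.5
145 286 273 -1.61 -1.47 3.35
168 284 382 -1.55 -1.39 3.39
200 284 437 -1.55 -1.43 3.29
240 282 179 -2.07 -1.74 3.15
100 182 1109 -0.63 -0.51 3.66
90 185 753 -0.84 -0.75 3.71
330 480 8726 -0.06 -0.03 3.9
200 310 1643 -0.78 -0.39 4.64
```

The front rail reads about 1.7 mm lower than at the start and 0.5 mm lower near the hinges. The gripper linkage probably brushed it during the push. That is inside the 3 mm limit, and raising the jack will take it back up. Now I'll close on the knob.

>>> {"op": "send_rows", "data": {"steps": [{"translation":[-0.1,-0.1,0],"delta_rot":[0,0,0],"jaw":5.8},{"translation":[-0.1,-0.1,0],"delta_rot":[0,0,0],"jaw":3.4},{"translation":[-0.1,-0.1,0],"delta_rot":[0,0,0],"jaw":3.4},{"translation":[-0.1,-0.1,0],"delta_rot":[0,0,0],"jaw":3.4},{"translation":[-0.1,-0.1,0],"delta_rot":[0,0,0],"jaw":3.4},{"translation":[-0.1,-0.1,0],"delta_rot":[0,0,0],"jaw":3.4},{"translation":[-0.1,-0.1,0],"delta_rot":[0,0,0],"jaw":3.4},{"translation":[-0.1,-0.1,0],"delta_rot":[0,0,0],"jaw":3.4}]}}

```text
time: 7.8
tool_pos: [0.4939, -0.1142, 0.0556]
tool_rot: [0.238, 0.7, 0.639, 0.215]
contact_force: [-4.5, 2.5, 6.4]
gripper_width: 0.425
grasp_force: 58.9
```

```bash
cat > rail.py <<'E'
from h import *
import pickle
def railz():
    B=world(pickle.load(open("top.pkl","rb")))[...,2]; Z=world(cam("top"))[...,2]; d=(Z-B)*1e3
    m=np.zeros((480,640),bool); m[95:168,286:298]=1; m[168:258,284:292]=1; x=d[m&(abs(d)<12)]
    z=Z[205:250,308:340]; z=z[(z>.09)&(z<.14)]
    return len(x),x.mean().round(2),"platform z",len(z),np.median(z).round(4)
s=state(); r=rot(s).as_matrix(); c,sn=np.cos(YAW),np.sin(YAW)
th=np.arctan2(-(r[:,2]@np.array([c,sn,0])),-r[2,2])
print("t",s["time"],"pos",s["tool_pos"].round(4),"tilt",round(th,3),"F",s["contact_force"].round(1),"grip",round(s["gripper_width"],3),round(s["grasp_force"],1),"j",s["joint_pos"].round(2))
print("rail mm",railz())
E
python3 rail.py
```

```text
t 7.8 pos [ 0.4939 -0.1142  0.0556] tilt -0.652 F [-4.5  2.5  6.4] grip 0.425 58.9 j [-0.5  -0.37  2.43  0.5   0.53 -0.77]
rail mm (1589, np.float64(-1.6), 'platform z', 1435, np.float64(0.1055))
```

>>> {"op": "send_rows", "data": {"steps": [{"translation":[0,0.01,-0.01],"delta_rot":[0.08,0,0],"jaw":3.4},{"translation":[0,0.03,-0.04],"delta_rot":[0.22,0,0],"jaw":3.4},{"translation":[0,0.04,-0.06],"delta_rot":[0.36,0,0],"jaw":3.4},{"translation":[0,0.06,-0.08],"delta_rot":[0.5,0,0],"jaw":3.4},{"translation":[0,0.08,-0.1],"delta_rot":[0.64,0,0],"jaw":3.4},{"translation":[0,0.09,-0.12],"delta_rot":[0.78,0,0],"jaw":3.4},{"translation":[0,0.11,-0.15],"delta_rot":[0.92,0,0],"jaw":3.4},{"translation":[0,0.13,-0.17],"delta_rot":[1.06,0,0],"jaw":3.4}]}}

```text
time: 8.65
tool_pos: [0.496, -0.1144, 0.0583]
tool_rot: [-0.149, 0.724, 0.66, -0.138]
contact_force: [3.2, 0.6, 2.7]
gripper_width: 0.423
grasp_force: 61.0
```

```bash
python3 rail.py
```

```text
t 8.65 pos [ 0.496  -0.1144  0.0583] tilt 0.408 F [3.2 0.6 2.7] grip 0.423 61.0 j [-0.32  0.24  1.78 -0.09  1.52 -0.21]
rail mm (1582, np.float64(-1.61), 'platform z', 1116, np.float64(0.1097))
```

>>> {"op": "send_rows", "data": {"steps": [{"translation":[0,-0.01,-0.02],"delta_rot":[0.1,0,0],"jaw":3.4},{"translation":[0,-0.02,-0.04],"delta_rot":[0.22,0,0],"jaw":3.4},{"translation":[0,-0.03,-0.07],"delta_rot":[0.36,0,0],"jaw":3.4},{"translation":[0,-0.04,-0.09],"delta_rot":[0.5,0,0],"jaw":3.4},{"translation":[0,-0.04,-0.1],"delta_rot":[0.56,0,0],"jaw":3.4},{"translation":[0,-0.04,-0.1],"delta_rot":[0.56,0,0],"jaw":3.4},{"translation":[0,-0.04,-0.1],"delta_rot":[0.56,0,0],"jaw":5.8},{"translation":[0,-0.04,-0.1],"delta_rot":[0.56,0,0],"jaw":5.8}]}}

```text
time: 9.5
tool_pos: [0.493, -0.1138, 0.0569]
tool_rot: [-0.344, 0.654, 0.596, -0.315]
contact_force: [0.9, -0.2, -0.8]
gripper_width: 0.68
grasp_force: 0.0
```

```bash
python3 rail.py;  python3 -c "
from h import *
s=state()
goal(s['tool_pos'],grip(-.65))"
```

```text
t 9.5 pos [ 0.493  -0.1138  0.0569] tilt 0.97 F [ 0.9 -0.2 -0.8] grip 0.68 0.0 j [-0.29  0.59  1.5  -0.18  2.01 -0.19]
rail mm (1586, np.float64(-1.6), 'platform z', 645, np.float64(0.1117))
shift [0. 0. 0.] rv [-1.6209  0.0031  0.006 ]
```

>>> {"op": "send_rows", "data": {"steps": [{"translation":[0,0,0],"delta_rot":[-0.1,0,0],"jaw":5.8},{"translation":[0,0,0],"delta_rot":[-0.24,0,0],"jaw":5.8},{"translation":[0,0,0],"delta_rot":[-0.38,0,0],"jaw":5.8},{"translation":[0,0,0],"delta_rot":[-0.52,0,0],"jaw":5.8},{"translation":[0,0,0],"delta_rot":[-0.66,0,0],"jaw":5.8},{"translation":[0,0,0],"delta_rot":[-0.8,0,0],"jaw":5.8},{"translation":[0,0,0],"delta_rot":[-0.94,0,0],"jaw":5.8},{"translation":[0,0,0],"delta_rot":[-1.08,0,0],"jaw":5.8}]}}

```text
time: 10.35
tool_pos: [0.4927, -0.1138, 0.0574]
tool_rot: [0.044, 0.738, 0.673, 0.038]
contact_force: [0.4, -0.2, 0.1]
gripper_width: 0.678
grasp_force: 0.0
```

```bash
python3 -c "
from h import *
goal([.4937,-.114,.0573],grip(-.65))"
```

```text
shift [-0.01  0.1   0.03] rv [-5.343e-01  2.000e-04  6.200e-03]
```

>>> {"op": "send_rows", "data": {"steps": [{"translation":[0,0.1,0],"delta_rot":[-0.12,0,0],"jaw":5.8},{"translation":[0,0.1,0],"delta_rot":[-0.26,0,0],"jaw":5.8},{"translation":[0,0.1,0.02],"delta_rot":[-0.4,0,0],"jaw":5.8},{"translation":[0,0.1,0.03],"delta_rot":[-0.53,0,0],"jaw":5.8},{"translation":[0,0.1,0.03],"delta_rot":[-0.53,0,0],"jaw":5.8},{"translation":[0,0.1,0.03],"delta_rot":[-0.53,0,0],"jaw":3.4},{"translation":[0,0.1,0.03],"delta_rot":[-0.53,0,0],"jaw":3.4},{"translation":[0,0.1,0.03],"delta_rot":[-0.53,0,0],"jaw":3.4}]}}

```text
time: 11.15
tool_pos: [0.4949, -0.1143, 0.058]
tool_rot: [0.233, 0.701, 0.641, 0.211]
contact_force: [-10.8, 0.0, 4.9]
gripper_width: 0.423
grasp_force: 59.2
```

```bash
python3 rail.py
```

```text
t 11.15 pos [ 0.4949 -0.1143  0.058 ] tilt -0.638 F [-10.8   0.    4.9] grip 0.423 59.2 j [-0.5  -0.37  2.42  0.47  0.55 -0.74]
rail mm (1591, np.float64(-1.63), 'platform z', 1436, np.float64(0.1119))
```

>>> {"op": "send_rows", "data": {"steps": [{"translation":[0,0.01,-0.01],"delta_rot":[0.08,0,0],"jaw":3.4},{"translation":[0,0.03,-0.04],"delta_rot":[0.22,0,0],"jaw":3.4},{"translation":[0,0.04,-0.06],"delta_rot":[0.36,0,0],"jaw":3.4},{"translation":[0,0.06,-0.08],"delta_rot":[0.5,0,0],"jaw":3.4},{"translation":[0,0.08,-0.1],"delta_rot":[0.64,0,0],"jaw":3.4},{"translation":[0,0.09,-0.12],"delta_rot":[0.78,0,0],"jaw":3.4},{"translation":[0,0.11,-0.15],"delta_rot":[0.92,0,0],"jaw":3.4},{"translation":[0,0.13,-0.17],"delta_rot":[1.06,0,0],"jaw":3.4}]}}

```text
time: 12.0
tool_pos: [0.496, -0.1144, 0.0606]
tool_rot: [-0.155, 0.722, 0.658, -0.144]
contact_force: [-3.2, 0.9, 0.5]
gripper_width: 0.423
grasp_force: 60.5
```

```bash
python3 rail.py
```

```text
t 12.0 pos [ 0.496  -0.1144  0.0606] tilt 0.426 F [-3.2  0.9  0.5] grip 0.423 60.5 j [-0.32  0.25  1.77 -0.1   1.54 -0.2 ]
rail mm (1590, np.float64(-1.64), 'platform z', 1094, np.float64(0.1162))
```

>>> {"op": "send_rows", "data": {"steps": [{"translation":[0,0,-0.01],"delta_rot":[0.06,0,0],"jaw":3.4},{"translation":[0,-0.01,-0.02],"delta_rot":[0.12,0,0],"jaw":3.4},{"translation":[0,-0.01,-0.03],"delta_rot":[0.18,0,0],"jaw":3.4},{"translation":[0,-0.02,-0.04],"delta_rot":[0.24,0,0],"jaw":3.4},{"translation":[0,-0.02,-0.05],"delta_rot":[0.3,0,0],"jaw":3.4},{"translation":[0,-0.02,-0.05],"delta_rot":[0.3,0,0],"jaw":3.4},{"translation":[0,-0.02,-0.05],"delta_rot":[0.3,0,0],"jaw":3.4},{"translation":[0,-0.02,-0.05],"delta_rot":[0.3,0,0],"jaw":3.4}]}}

```text
time: 12.85
tool_pos: [0.4961, -0.1144, 0.0607]
tool_rot: [-0.258, 0.692, 0.63, -0.238]
contact_force: [1.8, -0.3, 5.1]
gripper_width: 0.427
grasp_force: 61.3
```

```bash
python3 rail.py
```

```text
t 12.85 pos [ 0.4961 -0.1144  0.0607] tilt 0.718 F [ 1.8 -0.3  5.1] grip 0.427 61.3 j [-0.3   0.44  1.61 -0.14  1.8  -0.19]
rail mm (1586, np.float64(-1.65), 'platform z', 790, np.float64(0.1174))
```

Total rise is now about 11.9 mm with no contact yet, so I'll continue in small steps.

>>> {"op": "send_rows", "data": {"steps": [{"translation":[0,0,-0.01],"delta_rot":[0.05,0,0],"jaw":3.4},{"translation":[0,-0.01,-0.02],"delta_rot":[0.1,0,0],"jaw":3.4},{"translation":[0,-0.02,-0.02],"delta_rot":[0.15,0,0],"jaw":3.4},{"translation":[0,-0.02,-0.03],"delta_rot":[0.2,0,0],"jaw":3.4},{"translation":[0,-0.03,-0.04],"delta_rot":[0.25,0,0],"jaw":3.4},{"translation":[0,-0.03,-0.04],"delta_rot":[0.25,0,0],"jaw":3.4},{"translation":[0,-0.03,-0.04],"delta_rot":[0.25,0,0],"jaw":3.4},{"translation":[0,-0.03,-0.04],"delta_rot":[0.25,0,0],"jaw":3.4}]}}

```text
time: 13.7
tool_pos: [0.4961, -0.1144, 0.061]
tool_rot: [-0.342, 0.655, 0.596, -0.314]
contact_force: [5.4, -0.8, 4.0]
gripper_width: 0.425
grasp_force: 61.7
```

```bash
python3 rail.py
```

```text
t 13.7 pos [ 0.4961 -0.1144  0.061 ] tilt 0.966 F [ 5.4 -0.8  4. ] grip 0.425 61.7 j [-0.29  0.59  1.49 -0.18  2.01 -0.19]
rail mm (1587, np.float64(-1.41), 'platform z', 633, np.float64(0.1181))
```

The rail has begun to rise (−1.64 to −1.41 mm), so the platform is in contact. I'll regrip with the tool upright and add a little.

>>> {"op": "send_rows", "data": {"steps": [{"translation":[0,0,0],"delta_rot":[0,0,0],"jaw":5.8},{"translation":[0,0,0],"delta_rot":[0,0,0],"jaw":5.8},{"translation":[0,0,0],"delta_rot":[-0.12,0,0],"jaw":5.8},{"translation":[0,0,0],"delta_rot":[-0.26,0,0],"jaw":5.8},{"translation":[0,0,0],"delta_rot":[-0.4,0,0],"jaw":5.8},{"translation":[0,0,0],"delta_rot":[-0.54,0,0],"jaw":5.8},{"translation":[0,0,0],"delta_rot":[-0.68,0,0],"jaw":5.8},{"translation":[0,0,0],"delta_rot":[-0.82,0,0],"jaw":5.8}]}}

```text
time: 14.55
tool_pos: [0.4942, -0.114, 0.0603]
tool_rot: [-0.052, 0.737, 0.672, -0.05]
contact_force: [-1.0, 0.1, 0.1]
gripper_width: 0.677
grasp_force: 0.0
```

```bash
python3 rail.py; python3 -c "
from h import *
goal([.4945,-.114,.0605],grip(0))"
```

```text
t 14.55 pos [ 0.4942 -0.114   0.0603] tilt 0.144 F [-1.   0.1  0.1] grip 0.677 0.0 j [-0.35  0.06  1.94 -0.04  1.28 -0.25]
rail mm (1583, np.float64(-1.37), 'platform z', 1258, np.float64(0.1183))
shift [-0.08  0.37 -0.18] rv [-0.1449  0.0023  0.0054]
```

```bash
python3 -c "
from h import *
s=state();print(s['tool_pos'],s['contact_force'])
goal([.4945,-.114,.0605],grip(0))
R=grip(0);print(R.round(2))"
```

```text
[ 0.49069509 -0.11289189  0.05927149] [ 1.09002608  0.23542971 -2.04234143]
shift [-0.08  0.37 -0.18] rv [-0.1449  0.0023  0.0054]
[[ 0.1  1.   0. ]
 [ 1.  -0.1  0. ]
 [ 0.   0.  -1. ]]
```

>>> {"op": "send_rows", "data": {"steps": [{"translation":[-0.1,0.2,-0.1],"delta_rot":[-0.08,0,0],"jaw":5.8},{"translation":[-0.1,0.35,-0.15],"delta_rot":[-0.14,0,0],"jaw":5.8},{"translation":[-0.1,0.35,-0.15],"delta_rot":[-0.14,0,0],"jaw":5.8},{"translation":[-0.1,0.35,-0.15],"delta_rot":[-0.14,0,0],"jaw":3.4},{"translation":[-0.1,0.35,-0.15],"delta_rot":[-0.14,0,0],"jaw":3.4},{"translation":[-0.1,0.35,-0.15],"delta_rot":[-0.14,0,0],"jaw":3.4},{"translation":[-0.1,0.35,-0.15],"delta_rot":[-0.14,0,0],"jaw":3.4},{"translation":[-0.1,0.35,-0.15],"delta_rot":[-0.14,0,0],"jaw":3.4}]}}

```text
time: 15.4
tool_pos: [0.4957, -0.1151, 0.0608]
tool_rot: [-0.006, 0.739, 0.674, -0.007]
contact_force: [-10.7, 0.8, 7.9]
gripper_width: 0.425
grasp_force: 59.1
```

```bash
python3 rail.py
```

```text
t 15.4 pos [ 0.4957 -0.1151  0.0608] tilt 0.019 F [-10.7   0.8   7.9] grip 0.425 59.1 j [-0.37 -0.02  2.01 -0.01  1.16 -0.28]
rail mm (1586, np.float64(-1.35), 'platform z', 1378, np.float64(0.118))
```

>>> {"op": "send_rows", "data": {"steps": [{"translation":[0,0,-0.01],"delta_rot":[0.05,0,0],"jaw":3.4},{"translation":[0,0,-0.02],"delta_rot":[0.1,0,0],"jaw":3.4},{"translation":[0,0,-0.03],"delta_rot":[0.15,0,0],"jaw":3.4},{"translation":[0,0,-0.04],"delta_rot":[0.2,0,0],"jaw":3.4},{"translation":[0,0,-0.04],"delta_rot":[0.22,0,0],"jaw":3.4},{"translation":[0,0,-0.04],"delta_rot":[0.22,0,0],"jaw":3.4},{"translation":[0,0,-0.04],"delta_rot":[0.22,0,0],"jaw":3.4},{"translation":[0,0,-0.04],"delta_rot":[0.22,0,0],"jaw":3.4}]}}

```text
time: 16.25
tool_pos: [0.4958, -0.1151, 0.0612]
tool_rot: [-0.088, 0.734, 0.669, -0.081]
contact_force: [-8.3, 0.3, 6.2]
gripper_width: 0.425
grasp_force: 59.5
```

```bash
python3 rail.py
```

```text
t 16.25 pos [ 0.4958 -0.1151  0.0612] tilt 0.239 F [-8.3  0.3  6.2] grip 0.425 59.5 j [-0.34  0.12  1.88 -0.06  1.37 -0.23]
rail mm (1589, np.float64(-0.7), 'platform z', 1234, np.float64(0.1188))
```

The rail has risen about 0.95 mm from its lowest reading and sits 0.7 mm below its start, well within limits. I'll release and back off.

>>> {"op": "send_rows", "data": {"steps": [{"translation":[0,0,0],"delta_rot":[0,0,0],"jaw":6},{"translation":[0,0,0],"delta_rot":[0,0,0],"jaw":6},{"translation":[0,0,0],"delta_rot":[0,0,0],"jaw":6},{"translation":[0,0,-1.5],"delta_rot":[0,0,0],"jaw":6},{"translation":[0,0,-4],"delta_rot":[0,0,0],"jaw":6},{"translation":[0,0,-7],"delta_rot":[0,0,0],"jaw":6},{"translation":[0,0,-10],"delta_rot":[0,0,0],"jaw":6},{"translation":[0,0,-12],"delta_rot":[0,0,0],"jaw":6}]}}

```text
time: 17.1
tool_pos: [0.5268, -0.1179, 0.1824]
tool_rot: [-0.082, 0.734, 0.669, -0.077]
contact_force: [1.0, -0.2, -0.3]
gripper_width: 0.703
grasp_force: 0.0
```

```bash
python3 rail.py; python3 -c "
from h import *
c=cam('top');im=c[0]['pixels'];cv2.imwrite('pics/t2.png',im)"
```

```text
t 17.1 pos [ 0.5268 -0.1179  0.1824] tilt 0.226 F [ 1.  -0.2 -0.3] grip 0.703 0.0 j [-0.33  0.04  1.74 -0.06  1.58 -0.23]
rail mm (1586, np.float64(-0.58), 'platform z', 1089, np.float64(0.1191))
```

View pics/t2.png

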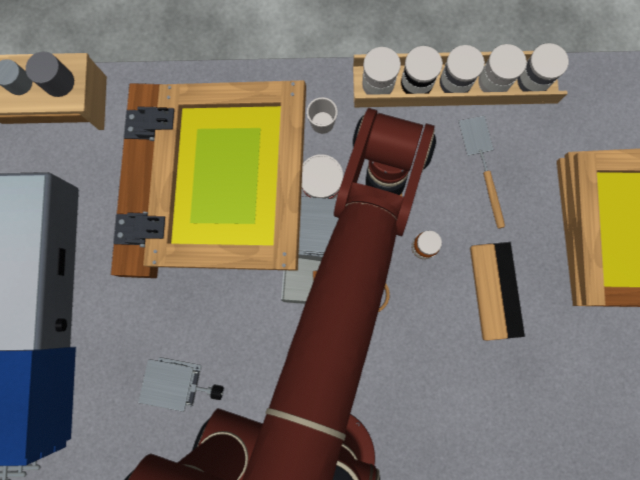

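The top view shows the hand clear of everything, the offcut in the chute at (320,280), and the tub, jar, cup and squeegee where they were. The rail reading is steady, so I'll hand in.

```bash
python3 -c "
from plant import *
print(job_done())"
```

```text
the job is handed in; nothing more can be done
None
```

The job is handed in: the offcut lies in the chute, the platform is up against the front rail (about 0.6 mm below its starting height), and the gripper has let go and is clear; the hand-in gave no verdict.

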